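# Put the office seal away in its desk set

### The arm

A 6-joint arm with a two-finger parallel gripper is mounted at the origin on the work surface. World frame = base frame: x ahead of the robot, y to its left, z up, the work surface at z = 0. Lengths are in mm, angles in rad, forces in N, time in s.
With the tool pointing down it reaches from about 350 to 975 mm from the base axis. Payload 17.4 kg.
Tool frame: the origin (TCP) lies at the very end of the fingers, on their centre line; the grasp point (between the pads) lies 19 mm behind it; z points along the fingers, y is the line along which they close (so a half turn about z gives the same grasp; the last joint's range is limited). The gripper opens to 85 mm and grips with 20 to 120 N. Pads are 22 mm wide; open, the fingers measure 114 mm over their backs; the gripper's body (76 mm by 85 mm) begins 54 mm behind the grasp point. The pads swing forward as they close: fully open they stand 13 mm farther back than shut.
Start: joints at [-1.183, 0.116, 1.442, -0, 1.584, -0.038], TCP at [278.8, -614.738, 231.303] pointing down, gripper open.
Joint ranges: [-2.83, 2.83], [-0.83, 2.19], [0.07, 2.5], [-1.14, 4.28], [0.01, 3], [-2.97, 2.97]. Speed limits (rad/s): [1.89, 1.89, 2.22, 3.14, 3.14, 3.14].

### API

Orientations are given as a unit quaternion [w, x, y, z].
In Python, from cell import robot gives the robot as it stands.
- The arm moves only by the shell command python3 -m handwheel 'ROWS' [FORCE]. ROWS is text: rows parted by semicolons, each of 7 numbers parted by spaces: the shift along the tool's x, y, z as a fraction of full scale, then the turn, a rotation vector about the tool's x, y, z as a fraction of full scale, then the finger opening in mm, from 0 to 85.4. In form: tx ty tz rx ry rz gripper; .... A call has exactly 5 rows; each row shifts and turns the commanded pose from where the row before left it, along the tool's axes as they then stand; what a row does not reach is not made up. Full scale, the value 1, is 0.025 m for a shift and 0.1 rad for a turn. A row lasts 1/8 s, in which the tool goes at most 62.5 mm and 10.7 degrees, less where a joint would pass 70% of its speed; a pose out of reach is approached as far as the arm can. A call with a number of a shift or a turn outside -1 to 1 is refused whole. A call with a gripper value outside its range is refused whole. The fingers move at their own pace and stop on an object; FORCE is the grip in N (left out, the last holds). Time passes only in rows, so rows that do not move let the fingers close, or fill a call up. It gives the time, the measured TCP pose, the force, the opening and the grip force at its end, in the units of the state.
- robot.state(): the state, without advancing time (a new reading comes with each control period).
- robot.read_camera(name): name is "scene" or "top" or "wrist"; returns the picture (480x640x3 uint8, red, green, blue); there is no depth.
- robot.camera_model(name): a dict with "vertical_fov" (degrees; the focal length in pixels is half the picture's height over the tangent of half this angle, whatever the lens; pixels are square), "cx", "cy" (the principal point, pixels), "dist_coeffs" ([k1, k2, p1, p2, k3] as OpenCV has them; the pictures are not rectified), "extrinsics" (4x4, takes a point from camera to world coordinates). Camera axes: x right, y up, looking along -z (the intrinsics and any distortion apply to the point x, -y, -z); pixel columns grow to the right and rows downward; lengths in mm; the calibration is good to about 2 mm. A picture is of the moment at which its call begins: read the wrist's pose just before it. camera_model takes no time and is no camera call; for the wrist camera it gives the pose at the moment of the call.
- robot.job_done(): hands the job in; it is judged then, once.
The state is a dict: "time_s": time; "joint_pos": joint angles; "qd": joint speeds; "effort": joint torques, N m; "tool_pos": TCP position; "tool_rot": TCP orientation; "contact_force": force on the tool from outside, world axes, zero at the start; "torque": the same for the moment, N m; "width": finger opening in mm; "grasp_force": force on a finger pad.
Only numpy, scipy, OpenCV 4.12 (cv2) and the standard library are available. Lean on these libraries where they do the work, as an engineer would, in place of code of your own. Each camera call takes 0.05 s, during which the arm holds its last target. There are 200 camera calls.

### The job

Before the desk is wiped down, put the office seal away as one stack, built in this order: the round ink tin flat inside the small tray, the wooden stand centred on top of the tin, the round seal pulled straight up out of its spring clip and stood upright in the hole of the stand, and last the black cap over the seal until it sits flat on the stand. Set each piece down rather than dropping it. Leave the square seal in its clip, and the mug and the mouse where they are.

Things in the scene. Friction and masses are not known exactly. Their poses are not given: they have to be found in the camera images.
- tray: Small round dark wooden tray, fixed to the desk: 100 mm across outside, 90 mm inside, floor 6 mm above the desk, rim top 11 mm above the desk. Origin at the centre of its underside, z up. Lies anywhere on the desk.
- ink_tin: Loose round flat steel tin, 66 mm across, 24 mm high, flat top, 90 to 170 g. Origin at the centre of its underside, z up. Set down in the tray it stands 6 mm above the desk, and the tray's rim then hides its lowest 5 mm, so grip its upper part.
- stand: Loose square wooden block 52 x 52 mm, 28 mm high, with a round hole in the middle of its top: hole 29 mm wide (mouth flared to 37 mm), 20 mm deep, so its floor is 8 mm above the underside. 80 g. Origin at the centre of its underside, z up, x and y square to its sides.
- round_seal: Loose round dark-wood seal, an upright cylinder 24 mm across, 62 mm high, 35 g, with a narrower waist (19 mm across, 12 to 22 mm above its foot). Stands in one of the two clips of the clip strip, its foot 8 mm above the desk. Origin at the centre of its foot, z up along the cylinder. Its same end goes down into the stand, where its top then stands 42 mm above the stand.
- square_seal: The other seal, dark wood, 52 mm high, with a broad square head 34 x 34 mm on a 24 mm square foot, standing in the other clip of the strip. To be left there. Origin at the centre of its foot, z up.
- cap: Loose black round cap (upside-down cup), 48 mm across outside, 40 mm inside, 56 mm high with a small brass knob (14 mm wide, 6 mm high) above that; open below, hollow 50 mm deep, stands mouth down on the desk, 50 to 80 g. Origin at the centre of its open lower end, z up.
- clip_strip: Aluminium strip fixed to the desk, 160 mm long (its y axis), 50 mm wide (x), base 8 mm thick, two low rails 16 mm high. Two clips 40 mm either side of its middle along y; each has two small spring jaws that press on the seal along the strip's y axis and reach up to 34 mm above the desk; the seals stand out above them. The jaws snap into the seal's waist: a straight upward pull of about 5 to 15 N, kept up over the first 25 mm, frees it. Origin at the centre of its underside.
- mug: White mug, 78 mm across with a handle, 90 mm high; a bystander. Origin at the centre of its underside.
- mouse: Black computer mouse, about 100 x 58 mm, 34 mm high; a bystander. Origin at the centre of its underside.
There are look-alikes about, which are no part of the job. Several things have the shape of the stand; the one meant has the colours described above.

How it is judged (in metres and radians):
On the way, in this order (a step that is already met when the one before it is completed fails the run):
1. the ink tin lies flat in the tray (horizontal distance between ink_tin and tray below 0.015 m and z of ink_tin in the frame of tray between 0.003 and 0.009 m and angle between ink_tin's own z axis and vertical below 0.08 rad and linear speed of ink_tin below 0.03 m/s), for 0.2 s.
2. the stand sits flat on the tin (horizontal distance between ink_tin and tray below 0.015 m and z of ink_tin in the frame of tray between 0.003 and 0.009 m and angle between each of ink_tin, stand's own z axis and vertical below 0.08 rad and horizontal distance between stand and ink_tin below 0.012 m and z of stand in the frame of ink_tin between 0.021 and 0.027 m and linear speed of stand below 0.03 m/s), for 0.2 s.
3. the round seal stands upright in the stand's hole (horizontal distance between ink_tin and tray below 0.015 m and z of ink_tin in the frame of tray between 0.003 and 0.009 m and angle between each of ink_tin, stand's own z axis and vertical below 0.08 rad and horizontal distance between stand and ink_tin below 0.012 m and z of stand in the frame of ink_tin between 0.021 and 0.027 m and horizontal distance between round_seal and stand below 0.007 m and z of round_seal in the frame of stand between 0.005 and 0.011 m and angle between round_seal's own z axis and vertical below 0.15 rad and linear speed of round_seal below 0.03 m/s), for 0.2 s.
4. the cap sits over the seal, flat on the stand (horizontal distance between ink_tin and tray below 0.015 m and z of ink_tin in the frame of tray between 0.003 and 0.009 m and angle between each of ink_tin, stand's own z axis and vertical below 0.08 rad and horizontal distance between stand and ink_tin below 0.012 m and z of stand in the frame of ink_tin between 0.021 and 0.027 m and horizontal distance between round_seal and stand below 0.007 m and z of round_seal in the frame of stand between 0.005 and 0.011 m and angle between round_seal's own z axis and vertical below 0.15 rad and horizontal distance between cap and stand below 0.012 m and z of cap in the frame of stand between 0.025 and 0.031 m and angle between cap's own z axis and vertical below 0.1 rad and linear speed of cap below 0.03 m/s), for 0.2 s.
At the end, for the whole second after the job is handed in: Tin flat in the tray (within 15 mm of its centre), stand flat on the tin (12 mm), round seal upright on the floor of the hole (7 mm, 0.15 rad), cap over it flat on the stand (12 mm); heights within 3 mm, all released and at rest, square seal within 12 mm of its start (all of step 4 and linear speed of each of ink_tin, stand, round_seal below 0.03 m/s and distance of square_seal from where it was at the start of the episode below 0.012 m); the robot touches nothing.
It fails at once if the square seal is pulled from its clip or moved by more than 12 mm (distance of square_seal from where it was at the start of the episode above 0.012 m).
It fails at once if the mug is moved by more than 30 mm (distance of mug from where it was at the start of the episode above 0.03 m).
It fails at once if the mouse is moved by more than 30 mm (distance of mouse from where it was at the start of the episode above 0.03 m).
It fails at once if a piece is dropped (falls free faster than 0.6 m/s, about 20 mm of fall) ((contact force between the fingers and ink_tin below 0.02 N and linear speed of ink_tin above 0.6 m/s) or (contact force between the fingers and stand below 0.02 N and linear speed of stand above 0.6 m/s) or (contact force between the fingers and round_seal below 0.02 N and linear speed of round_seal above 0.6 m/s) or (contact force between the fingers and cap below 0.02 N and linear speed of cap above 0.6 m/s)).
It also fails if it takes over 120 s, if anything falls off the work surface, if the arm or the gripper's body presses on something with over 40 N, if the wrist force passes 120 N, or if a joint passes its speed limit or range.

## Working session

There is one attempt and no reset: what is moved stays moved. The work goes in short steps, Python scripts to look and compute and a shell command to move; the robot and the scene stay as the last step left them, time stands still between calls to the robot, and variables do not carry over. Pictures are saved under pics/ and viewed, at most 14 in all, crops included, and the job is handed in when it is done.

```bash
ls; mkdir -p pics
cat > h.py <<'E'
import numpy as np, cv2
from cell import robot
def snap(name,fn=None):
    m=robot.camera_model(name); im=robot.read_camera(name)
    if fn: cv2.imwrite(fn,im[:,:,::-1])
    return im,m
def K(m):
    f=240/np.tan(np.radians(m["vertical_fov"])/2)
    return np.array([[f,0,m["cx"]],[0,f,m["cy"]],[0,0,1.]]),np.array(m["dist_coeffs"],float)
def ray(m,px):
    k,d=K(m);E=np.array(m["extrinsics"])
    u=cv2.undistortPoints(np.array(px,float).reshape(-1,1,2),k,d).reshape(-1,2)
    D=np.c_[u[:,0],-u[:,1],-np.ones(len(u))]@E[:3,:3].T
    return E[:3,3],D
def onz(m,px,z):
    o,D=ray(m,px); return o+D*((z-o[2])/D[:,2])[:,None]
def proj(m,P):
    k,d=K(m);E=np.array(m["extrinsics"])
    c=(np.array(P,float).reshape(-1,3)-E[:3,3])@E[:3,:3]
    return cv2.projectPoints(c*[1,-1,-1],np.zeros(3),np.zeros(3),k,d)[0].reshape(-1,2)
E
python3 - <<'E'
from h import *
for n in("scene","top"):
    im,m=snap(n,f"pics/{n}0.png"); print(n,m)
s=robot.state();print(s)
E
```

```text
pics
scene {'vertical_fov': 42.56462127122636, 'cx': 326.1785080674028, 'cy': 242.04254135151677, 'dist_coeffs': array([0.03525595, 0.        , 0.        , 0.        , 0.        ]), 'extrinsics': array([[-7.31214913e-01, -4.84914967e-01,  4.79773098e-01,
         1.11451246e+03],
       [ 6.82030940e-01, -5.06724445e-01,  5.27317867e-01,
         6.22542010e+02],
       [-1.25915692e-02,  7.12802786e-01,  7.01251482e-01,
         8.65404521e+02],
       [ 0.00000000e+00,  0.00000000e+00,  0.00000000e+00,
         1.00000000e+00]])}
top {'vertical_fov': 50.19042082078556, 'cx': 318.9523620774681, 'cy': 235.01941162822868, 'dist_coeffs': array([-0.09206831,  0.        ,  0.        ,  0.        ,  0.        ]), 'extrinsics': array([[ 4.95118923e-03,  9.97236728e-01, -7.41241739e-02,
         4.64869410e+02],
       [-9.99986452e-01,  4.81845205e-03, -1.96946269e-03,
        -1.01685215e+01],
       [-1.60685675e-03,  7.41329208e-02,  9.97247075e-01,
         1.05132412e+03],
       [ 0.00000000e+00,  0.00000000e+00,  0.00000000e+00,
         1.00000000e+00]])}
{'time_s': 0.1, 'joint_pos': array([-1.18280729e+00,  1.16441399e-01,  1.44217603e+00, -5.27825149e-06,
        1.58395521e+00, -3.78153839e-02]), 'qd': array([ 2.19112526e-03,  1.98852848e-04, -2.40643786e-03,  2.64520530e-05,
        5.85756480e-04,  2.21533066e-04]), 'effort': array([ 3.47592679e-03, -7.33659840e+01, -6.33788037e+01, -5.35975096e-05,
        5.18007466e-03,  1.28694180e-05]), 'tool_pos': array([ 278.73555076, -614.59723772,  230.64763779]), 'tool_rot': array([-4.82038954e-04,  9.77421692e-01,  2.11297409e-01, -8.79516880e-05]), 'contact_force': array([-0.24469121, -0.54660852,  0.09361822]), 'torque': array([-0.01663346,  0.044571  ,  0.0153119 ]), 'grasp_force': 0.0, 'width': 85.26201720967178}
```

View pics/top0.png

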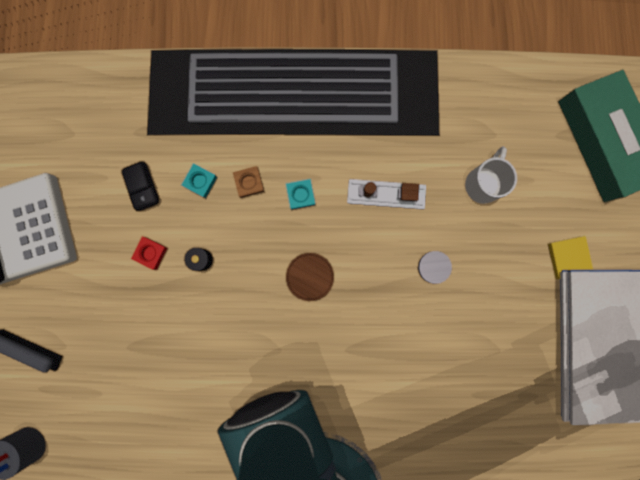

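View pics/scene0.png

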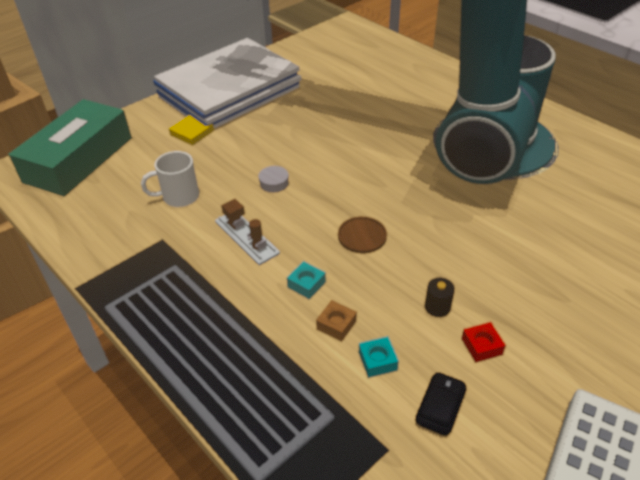

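In the top view the stand-shaped things are teal (199,181), wooden brown (248,182), teal (301,195) and red (149,253), so I choose the wooden one. The seals are round (370,189) and broad square (409,192). The tin is at (435,267), the tray at (310,277) and the cap at (198,260). I'll check those in a close crop and measure.

Run:
```python
from h import *
im,m=snap("top"); 
c=cv2.resize(im[160:300,180:460],None,fx=2.8,fy=2.8,interpolation=cv2.INTER_CUBIC)
cv2.imwrite("pics/crop.png",c[:,:,::-1])
hsv=cv2.cvtColor(im,cv2.COLOR_RGB2HSV)
for n,(u,v),r,z in [("tin",(435,267),26,24),("tray",(310,277),34,11),("stand",(248,182),24,28),("cap",(198,260),22,50),("strip",(387,194),48,10)]:
    sub=im[v-r:v+r,u-r:u+r].astype(np.uint8)
    lab=cv2.cvtColor(sub,cv2.COLOR_RGB2LAB).astype(float)
    # flood similar to centre vs border by GrabCut
    mask=np.full(sub.shape[:2],3,np.uint8); mask[:3]=0;mask[-3:]=0;mask[:,:3]=0;mask[:,-3:]=0
    yy,xx=np.mgrid[:2*r,:2*r]; mask[np.hypot(xx-r,yy-r)<6]=1
    cv2.grabCut(np.ascontiguousarray(sub[:,:,::-1]),mask,None,np.zeros((1,65)),np.zeros((1,65)),6,cv2.GC_INIT_WITH_MASK)
    b=((mask==1)|(mask==3)).astype(np.uint8)
    cs,_=cv2.findContours(b,cv2.RETR_EXTERNAL,cv2.CHAIN_APPROX_NONE); q=max(cs,key=cv2.contourArea).reshape(-1,2)+[u-r,v-r]
    W=onz(m,q,z)[:,:2].astype(np.float32)
    print(n,"rect",np.round(cv2.minAreaRect(W)[0],1),np.round(cv2.minAreaRect(W)[1],1),cv2.minAreaRect(W)[2],"circ",cv2.minEnclosingCircle(W))
print(onz(m,[(370,189),(409.5,192)],66))
```

```text
tin rect [ 478.9 -239.8] [62.3 69.1] 0.06408342719078064 circ ((479.3466491699219, -239.9403076171875), 35.09128189086914)
tray rect [458.   10.6] [95.  95.2] 0.2892508804798126 circ ((457.9092712402344, 10.383666038513184), 49.449703216552734)
stand rect [647.7 135.1] [58.6 54.8] 15.616162300109863 circ ((647.9155883789062, 135.08062744140625), 37.84874725341797)
cap rect [491.  228.2] [43.2 53.8] 0.454267293214798 circ ((490.9460754394531, 228.18179321289062), 28.66482925415039)
strip rect [ 629.  -146.6] [161.2  52.4] 86.11333465576172 circ ((627.4559936523438, -146.10633850097656), 82.65576934814453)
[[ 628.29197485 -107.01143497   66.        ]
 [ 622.92864116 -184.0609212    66.        ]]
```

View pics/crop.png

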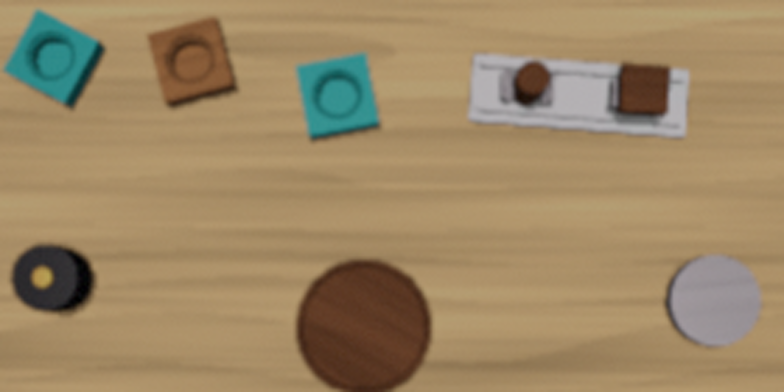

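The crop shows the wooden stand at about (190,60), the round seal top (531,83), the square seal head (643,90), the tin (714,300), the empty tray (364,326) and the cap (45,278). The choice holds. Next I move towards the tin.

```bash
python3 -m handwheel '0.8 -0.96 0 0 0 0.85 85;0.8 -0.96 0 0 0 0.85 85;0.8 -0.96 0 0 0 0.85 85;0.8 -0.96 0 0 0 0.85 85;0.8 -0.96 0 0 0 0.85 85' 30 
python3 -m handwheel '0.5 -0.95 0 0 0 0 85;0.5 -0.95 0 0 0 0 85;0.5 -0.95 0 0 0 0 85;0.5 -0.95 0 0 0 0 85;0.5 -0.95 0 0 0 0 85'
python3 -m handwheel '0.5 -0.9 0 0 0 0 85;0.5 -0.9 0 0 0 0 85;0.5 -0.9 0 0 0 0 85;0.5 -0.9 0 0 0 0 85;0 0 0 0 0 0 85'
python3 - <<'E'
from h import *
im,m=snap("wrist","pics/w1.png");print(m["extrinsics"].round(3),m["vertical_fov"]); print(robot.state()["tool_pos"],robot.state()["tool_rot"]); print(proj(m,[479.5,-240,24]))
E
```

```text
time_s: 0.78
tool_pos: [345.0, -473.4, 231.1]
tool_rot: [-0.0, 1.0, -0.001, -0.0]
contact_force: [1.3, 0.4, -0.2]
width: 85.1
grasp_force: 0.0
time_s: 1.4
tool_pos: [407.4, -354.7, 231.1]
tool_rot: [-0.0, 1.0, 0.0, -0.0]
contact_force: [0.3, -0.6, -0.1]
width: 84.9
grasp_force: 0.0
time_s: 2.02
tool_pos: [457.5, -264.4, 231.2]
tool_rot: [-0.0, 1.0, 0.001, -0.0]
contact_force: [0.6, -0.4, -0.6]
width: 84.9
grasp_force: 0.0
[[ 3.00000e-03  9.45000e-01  3.28000e-01  5.42020e+02]
 [-1.00000e+00  3.00000e-03  0.00000e+00 -2.65185e+02]
 [-1.00000e-03 -3.28000e-01  9.45000e-01  3.74564e+02]
 [ 0.00000e+00  0.00000e+00  0.00000e+00  1.00000e+00]] 68.5331451079469
[ 457.16639583 -265.17808718  231.19621957] [ 1.57039266e-05  9.99999446e-01  1.04822391e-03 -9.76791944e-05]
[[290.51065206 188.57671265]]
```

View pics/w1.png

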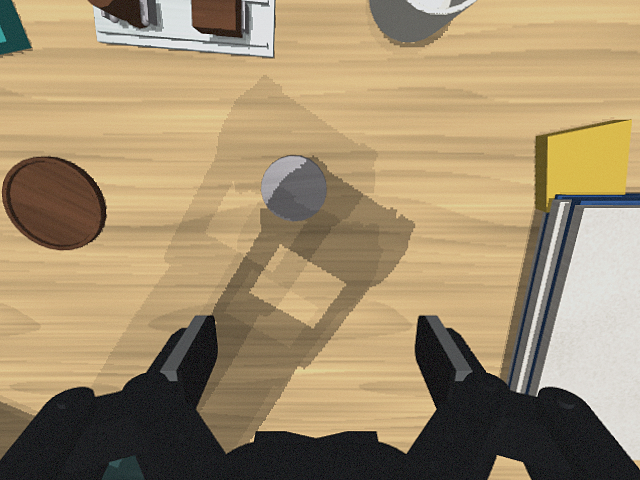

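The wrist view shows the tin at (294,188) and the tray at (54,203). I'll add a silhouette-centroid fit.

```bash
cat >> h.py <<'E'
from scipy.optimize import fsolve
def disc(r,z,n=60):
    a=np.linspace(0,2*np.pi,n,endpoint=False); return np.c_[r*np.cos(a),r*np.sin(a),np.full(n,z)]
def cen(c):
    M=cv2.moments(c.astype(np.float32)); return np.array([M["m10"]/M["m00"],M["m01"]/M["m00"]])
def fit(m,contour,body,guess):
    h=cv2.convexHull(contour); t=cen(h)
    f=lambda p: cen(cv2.convexHull(proj(m,body+[p[0],p[1],0]).astype(np.float32)))-t
    p=fsolve(f,guess); A=cv2.contourArea(cv2.convexHull(proj(m,body+[p[0],p[1],0]).astype(np.float32)))
    return p.round(1),"area ratio %.3f"%(cv2.contourArea(h)/A)
def blob(mask,near):
    mask=cv2.morphologyEx(mask.astype(np.uint8),cv2.MORPH_OPEN,np.ones((3,3),np.uint8))
    cs,_=cv2.findContours(mask,cv2.RETR_EXTERNAL,cv2.CHAIN_APPROX_NONE)
    cs=[c for c in cs if cv2.contourArea(c)>60]
    return min(cs,key=lambda c:np.hypot(*(cen(c)-near)))
def tool(dx,dy,yaw):  # world mm -> tool full-scale units (total)
    c,s=np.cos(yaw),np.sin(yaw); return np.round(np.array([dx*c+dy*s,dx*s-dy*c])/25,2)
def yaw():
    q=robot.state()["tool_rot"]; return 2*np.arctan2(q[2],q[1])
E
python3 - <<'E'
from h import *
im=cv2.imread("pics/w1.png")
m=robot.camera_model("wrist")
hsv=cv2.cvtColor(im,cv2.COLOR_BGR2HSV)
print(hsv[170,280],hsv[200,310],hsv[205,55],hsv[120,320],hsv[180,440])
tin=np.vstack([disc(33,0),disc(33,24)]); tray=np.vstack([disc(50,0),disc(50,11)])
c=blob(hsv[:,:,1]<70,(294,188)); print(cv2.boundingRect(c),fit(m,c,tin,(479,-240)))
c=blob((hsv[:,:,2]<110)&(hsv[:,:,1]>70),(54,203)); print(cv2.boundingRect(c),fit(m,c,tray,(458,10)))
E
```

```text
[138   7 177] [130   8 101] [ 11 129 107] [ 18  95 188] [ 18  98 215]
(261, 155, 66, 67) (array([ 478. , -243.6]), 'area ratio 0.964')
(2, 157, 104, 93) (array([457.9,   9.8]), 'area ratio 0.963')
```

```bash
python3 -m handwheel '0.4 -0.44 1 0 0 0 85;0.4 -0.44 1 0 0 0 85;0 0 1 0 0 0 85;0 0 1 0 0 0 85;0 0 1 0 0 0 85'
python3 -m handwheel '0 0 1 0 0 0 85;0 0 0 0 0 0 85;0 0 0 0 0 0 85;0 0 0 0 0 0 85;0 0 0 0 0 0 85'
python3 - <<'E'
from h import *
im,m=snap("wrist","pics/w2.png");s=robot.state();print(s["tool_pos"])
hsv=cv2.cvtColor(im,cv2.COLOR_RGB2HSV)
tin=np.vstack([disc(33,0),disc(33,24)]);g=proj(m,[478,-243,12])[0];print(g)
c=blob((hsv[:,:,1]<70)&(hsv[:,:,2]>70),g); print(cv2.boundingRect(c),fit(m,c,tin,(479,-240)))
E
```

```text
time_s: 2.7
tool_pos: [476.6, -244.2, 105.4]
tool_rot: [0.0, 1.0, 0.0, -0.0]
contact_force: [0.5, 0.8, -0.2]
width: 85.0
grasp_force: 0.0
time_s: 3.32
tool_pos: [477.3, -243.7, 82.1]
tool_rot: [0.0, 1.0, 0.0, 0.001]
contact_force: [0.6, 0.4, -0.2]
width: 84.9
grasp_force: 0.0
[ 477.20593365 -243.63676364   81.89228468]
[313.22076321 258.83524364]
(260, 206, 107, 107) (array([ 478.1, -243. ]), 'area ratio 0.972')
```

View pics/w2.png

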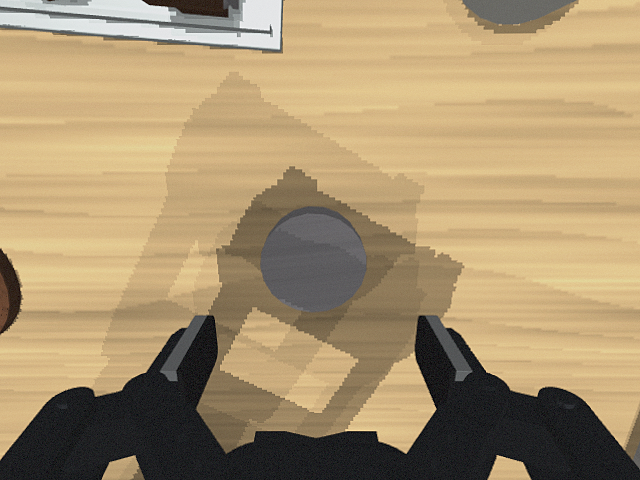

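The view shows the tin at (313,259), centred between the fingers (pads at about 205 and 430). I descend, grip and lift.

```bash
python3 -m handwheel '0.03 0 0.8 0 0 0 85;0 0 0.8 0 0 0 85;0 0 0.8 0 0 0 85;0 0 0.6 0 0 0 85;0 0 0 0 0 0 85' 40
python3 -m handwheel '0 0 0 0 0 0 50;0 0 0 0 0 0 50;0 0 0 0 0 0 50;0 0 0 0 0 0 50;0 0 0 0 0 0 50' 40
python3 -m handwheel '0 0 -0.2 0 0 0 50;0 0 -0.4 0 0 0 50;0 0 -0.6 0 0 0 50;0 0 -0.8 0 0 0 50;0 0 -1 0 0 0 50'
python3 - <<'E'
from h import *
im,m=snap("wrist","pics/w3.png");s=robot.state();print(s["tool_pos"],s["width"],s["grasp_force"],yaw())
E
```

```text
time_s: 4.0
tool_pos: [477.1, -243.1, 4.7]
tool_rot: [-0.001, 1.0, 0.0, -0.001]
contact_force: [0.7, -0.1, -0.2]
width: 85.0
grasp_force: 0.0
time_s: 4.62
tool_pos: [478.4, -243.8, 7.5]
tool_rot: [0.0, 1.0, 0.0, 0.001]
contact_force: [-0.1, 0.5, 6.5]
width: 64.5
grasp_force: 44.9
time_s: 5.25
tool_pos: [477.7, -243.5, 83.0]
tool_rot: [0.0, 1.0, 0.0, 0.0]
contact_force: [0.4, -0.6, -0.5]
width: 63.9
grasp_force: 44.5
[ 478.98984892 -244.1780767    86.74967885] 64.01309559714598 44.61155354976654 0.0008036211499667228
```

View pics/w3.png

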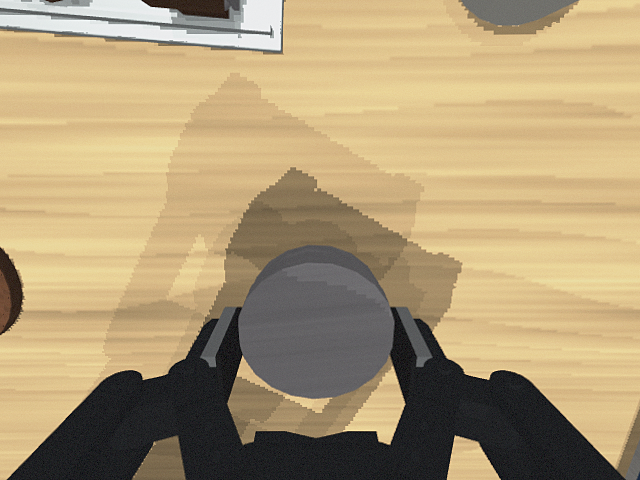

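The tin is held level at (316,325). I carry it towards the tray and stop short to re-measure.

```bash
python3 -m handwheel '-0.1 -1 -0.3 0 0 0 50;-0.1 -1 -0.3 0 0 0 50;-0.1 -1 0 0 0 0 50;-0.1 -1 0 0 0 0 50;-0.1 -1 0 0 0 0 50'
python3 -m handwheel '-0.1 -1 0 0 0 0 50;-0.1 -1 0 0 0 0 50;-0.1 -1 0 0 0 0 50;0 0 0 0 0 0 50;0 0 0 0 0 0 50'
python3 - <<'E'
from h import *
im,m=snap("wrist","pics/w4.png");s=robot.state();print(s["tool_pos"],s["width"],s["grasp_force"],yaw())
hsv=cv2.cvtColor(im,cv2.COLOR_RGB2HSV)
z=s["tool_pos"][2]-7.5
tin=np.vstack([disc(33,z),disc(33,z+24)]);g=proj(m,[*s["tool_pos"][:2],z])[0];print(g)
c=blob((hsv[:,:,1]<70)&(hsv[:,:,2]>60),g); print(cv2.boundingRect(c),fit(m,c,tin,s["tool_pos"][:2]))
tray=np.vstack([disc(50,0),disc(50,11)]);g=proj(m,[458,10,5])[0];print(g)
c=blob((hsv[:,:,2]<130)&(hsv[:,:,1]>115),g); print(cv2.boundingRect(c),fit(m,c,tray,(458,10)))
E
```

```text
time_s: 5.92
tool_pos: [465.2, -117.8, 97.1]
tool_rot: [0.0, 1.0, 0.0, 0.0]
contact_force: [0.2, -0.9, -1.5]
width: 64.2
grasp_force: 44.6
time_s: 6.55
tool_pos: [457.8, -43.8, 96.8]
tool_rot: [0.0, 1.0, 0.001, 0.0]
contact_force: [-0.6, 0.0, -2.1]
width: 64.1
grasp_force: 44.7
[457.74359206 -43.97833994  96.64589493] 64.47967113776286 44.6911096572876 0.0005316411340220455
[314.23642164 307.42900194]
(238, 245, 157, 154) (array([457.6, -44.7]), 'area ratio 0.975')
[238.5500414  248.20416674]
(244, 258, 16, 18) (array([442.2,   0.7]), 'area ratio 0.011')
```

View pics/w4.png

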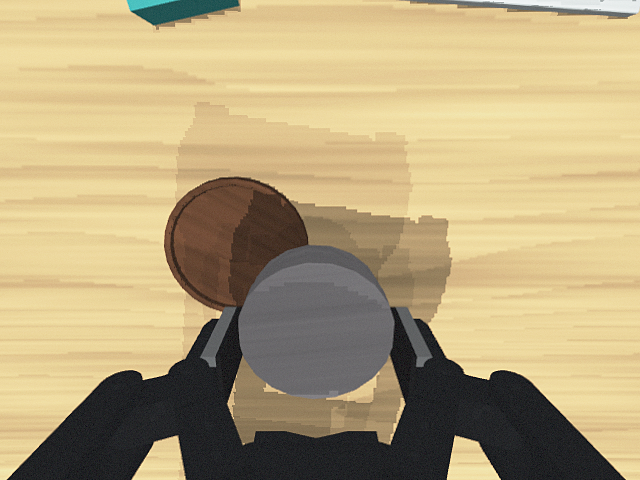

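The tray ellipse is centred near (237,243), which matches the estimate. I carry on over it and lower.

```bash
python3 -m handwheel '0 -0.73 0 0 0 0 50;0 -0.73 0 0 0 0 50;0 -0.72 0 0 0 0 50;0 0 0.6 0 0 0 50;0 0 0.6 0 0 0 50'
python3 -m handwheel '0 0 0.6 0 0 0 50;0 0 0.6 0 0 0 50;0 0 0.4 0 0 0 50;0 0 0.2 0 0 0 50;0 0 0 0 0 0 50'
python3 -m handwheel '0 0 0.1 0 0 0 50;0 0 0.06 0 0 0 50;0 0 0.06 0 0 0 50;0 0 0 0 0 0 50;0 0 0 0 0 0 50'
```

```text
time_s: 7.22
tool_pos: [457.4, 10.3, 65.1]
tool_rot: [0.0, 1.0, 0.0, -0.0]
contact_force: [0.1, -0.0, -2.1]
width: 64.3
grasp_force: 44.8
time_s: 7.85
tool_pos: [457.6, 11.0, 21.2]
tool_rot: [-0.0, 1.0, 0.0, -0.0]
contact_force: [0.2, -0.4, -1.0]
width: 64.1
grasp_force: 44.8
time_s: 8.48
tool_pos: [457.6, 11.0, 15.9]
tool_rot: [-0.0, 1.0, 0.0, 0.0]
contact_force: [-0.7, -0.3, -1.4]
width: 63.9
grasp_force: 44.8
```

```bash
python3 -m handwheel '0 0 0.04 0 0 0 50;0 0 0.04 0 0 0 50;0 0 0.04 0 0 0 50;0 0 0 0 0 0 50;0 0 0 0 0 0 50'
```

```text
time_s: 9.1
tool_pos: [457.7, 11.0, 13.4]
tool_rot: [-0.0, 1.0, 0.0, 0.0]
contact_force: [-5.0, -0.9, 8.3]
width: 64.0
grasp_force: 45.9
```

```bash
python3 -m handwheel '0 0 0 0 0 0 70;0 0 0 0 0 0 80;0 0 0 0 0 0 85;0 0 0 0 0 0 85;0 0 0 0 0 0 85'
python3 -m handwheel '0 0 -0.3 0 0 0 85;0 0 -0.8 0 0 0 85;0 0 -1 0 0 0 85;0 0 -1 0 0 0 85;0 0 -1 0 0 0 85'
python3 - <<'E'
from h import *
im,m=snap("wrist","pics/w5.png");s=robot.state();print(s["tool_pos"],s["width"])
hsv=cv2.cvtColor(im,cv2.COLOR_RGB2HSV)
tin=np.vstack([disc(33,11),disc(33,30)]);g=proj(m,[458,10.5,15])[0];print(g)
c=blob((hsv[:,:,1]<60)&(hsv[:,:,2]>60),g); print(cv2.boundingRect(c),fit(m,c,tin,(458,10)))
E
```

```text
time_s: 9.72
tool_pos: [457.5, 11.0, 12.8]
tool_rot: [-0.0, 1.0, 0.0, -0.0]
contact_force: [0.2, -0.3, -0.5]
width: 84.9
grasp_force: 0.0
time_s: 10.35
tool_pos: [457.6, 11.0, 116.8]
tool_rot: [0.0, 1.0, 0.0, 0.0]
contact_force: [0.4, -0.4, -0.0]
width: 84.9
grasp_force: 0.0
[458.70825238  10.95162707 120.1215427 ] 84.78054285650023
[315.19047591 243.43736294]
(269, 198, 95, 95) (array([458.1,  10. ]), 'area ratio 0.987')
```

View pics/w5.png

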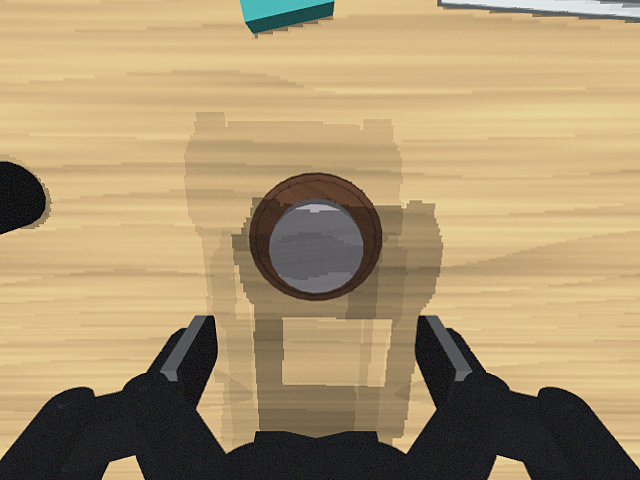

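The tin at (316,245) is inside the tray ring at (316,237). Next I check the tray centre and move to the stand at (647.8,135).

```bash
python3 - <<'E'
from h import *
m=robot.camera_model("wrist")
for x in (452,455,458,461): 
    h=proj(m,disc(50,11)+[x,10.5,0]); print(x,h.min(0).round(),h.max(0).round())
E
python3 -m handwheel '1 -0.65 -0.4 0 0 0 85;1 -0.65 -0.4 0 0 0 85;1 -0.65 -0.4 0 0 0 85;1 -0.65 -0.4 0 0 0 85;1 -0.65 -0.4 0 0 0 85'
python3 -m handwheel '1 -0.65 0 0 0 -0.6 85;0.5 -0.65 0 0 0 -0.6 85;0 0 0 0 0 -0.6 85;0 0 0 0 0 -0.6 85;0 0 0 0 0 0 85'
python3 - <<'E'
from h import *
im,m=snap("wrist","pics/w6.png");s=robot.state();print(s["tool_pos"],yaw())
print(proj(m,[[647.8,135,28]]))
E
```

```text
452 [249. 184.] [381. 308.]
455 [249. 180.] [381. 305.]
458 [249. 176.] [381. 301.]
461 [249. 171.] [382. 298.]
time_s: 11.02
tool_pos: [583.3, 92.9, 165.8]
tool_rot: [0.0, 1.0, 0.0, 0.0]
contact_force: [-0.8, 0.2, -0.2]
width: 85.1
grasp_force: 0.0
time_s: 11.65
tool_pos: [618.6, 125.8, 165.3]
tool_rot: [-0.0, 0.993, 0.12, -0.0]
contact_force: [0.3, -0.7, -0.0]
width: 84.9
grasp_force: 0.0
[618.69749744 125.73359066 165.31647279] 0.2401240905238331
[[312.37731313 193.3016484 ]]
```

View pics/w6.png

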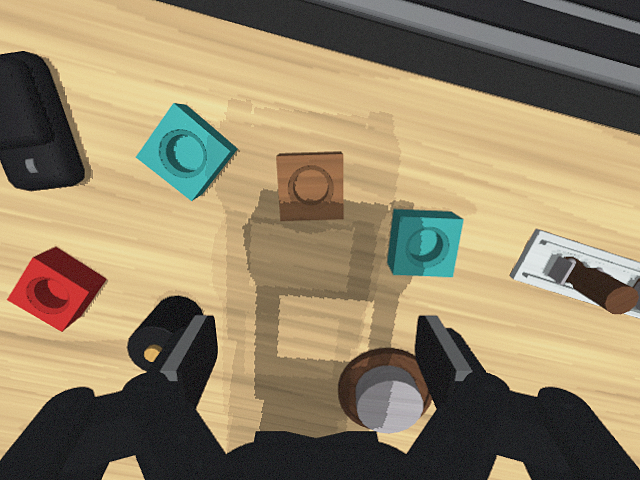

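The wooden stand's top spans (277,156)-(343,220) and is nearly aligned with the tool. I work out its pose and move above it.

Run:
```python
from h import *
im=cv2.imread("pics/w6.png");m=robot.camera_model("wrist")
hsv=cv2.cvtColor(im,cv2.COLOR_BGR2HSV)
print(hsv[210,290],hsv[165,290],hsv[187,310],hsv[187,260],hsv[230,290],hsv[154,310])
mask=(hsv[:,:,0]<14)&(hsv[:,:,1]>100)&(hsv[:,:,2]>50)
c=blob(mask,(310,187));print(cv2.boundingRect(c))
W=onz(m,cv2.convexHull(c).reshape(-1,2),28)[:,:2].astype(np.float32)
r=cv2.minAreaRect(W);print(r)
b=np.array([[x,y,z] for x in(-26,26) for y in(-26,26) for z in(0,28)],float)
for a in (11,13,14,15,17):
    t=np.radians(a);R=np.array([[np.cos(t),-np.sin(t),0],[np.sin(t),np.cos(t),0],[0,0,1]])
    p,q=fit(m,c,b@R.T,(648,135))
    h1=cv2.convexHull(proj(m,b@R.T+[*p,0]).astype(np.float32));I=np.zeros((480,640),np.uint8);J=I.copy()
    cv2.fillPoly(I,[h1.round().astype(int)],1);cv2.fillPoly(J,[cv2.convexHull(c)],1);print(a,p,q,(I&J).sum()/(I|J).sum())
```

```text
[ 11 121 101] [ 14 134 152] [ 12 137 156] [ 18 100 191] [ 18  94 160] [ 13 128  68]
(349, 353, 82, 52)
((496.34942626953125, 14.420379638671875), (89.35334014892578, 45.80881118774414), 83.88098907470703)
11 [483.3  13.6] area ratio 0.761 0.5548720472440944
13 [483.2  13.7] area ratio 0.766 0.5546218487394958
14 [483.2  13.7] area ratio 0.768 0.5603256846780162
15 [483.2  13.7] area ratio 0.771 0.5574912891986062
17 [483.2  13.7] area ratio 0.777 0.561377245508982
```

```bash
cat >> h.py <<'E'
def fitsq(m,c,guess,z0=0):
    b=np.array([[x,y,z] for x in(-26,26) for y in(-26,26) for z in(z0,z0+28)],float);best=None
    for a in np.arange(8,22,1):
        t=np.radians(a);R=np.array([[np.cos(t),-np.sin(t),0],[np.sin(t),np.cos(t),0],[0,0,1]])
        p,q=fit(m,c,b@R.T,guess)
        h1=cv2.convexHull(proj(m,b@R.T+[*p,0]).astype(np.float32));I=np.zeros((480,640),np.uint8);J=I.copy()
        cv2.fillPoly(I,[h1.round().astype(int)],1);cv2.fillPoly(J,[cv2.convexHull(c)],1);s=(I&J).sum()/(I|J).sum()
        if best is None or s>best[0]: best=(s,a,p,q)
    return best
E
python3 - <<'E'
from h import *
im=cv2.imread("pics/w6.png");m=robot.camera_model("wrist")
hsv=cv2.cvtColor(im,cv2.COLOR_BGR2HSV)
mask=(hsv[:,:,0]<17)&(hsv[:,:,1]>108)&(hsv[:,:,2]>50)
c=blob(mask,(310,187));print(cv2.boundingRect(c),fitsq(m,c,(648,135)))
E
```

```text
(276, 152, 68, 69) (np.float64(0.9808201058201058), np.int64(15), array([651.1, 137.4]), 'area ratio 0.981')h.py:29: RuntimeWarning: The iteration is not making good progress, as measured by the 
 improvement from the last ten iterations.
  p=fsolve(f,guess); A=cv2.contourArea(cv2.convexHull(proj(m,body+[p[0],p[1],0]).astype(np.float32)))
```

```bash
python3 -m handwheel '0.45 -0.05 0.9 0 0 -0.1 70;0.45 -0.05 0.9 0 0 -0.1 70;0.46 -0.05 0.9 0 0 0 70;0 0 0.9 0 0 0 70;0 0 0 0 0 0 70'
python3 -m handwheel '0 0 0 0 0 0 70;0 0 0 0 0 0 70;0 0 0 0 0 0 70;0 0 0 0 0 0 70;0 0 0 0 0 0 70'
python3 - 2>/dev/null <<'E'
from h import *
im,m=snap("wrist","pics/w7.png");s=robot.state();print(s["tool_pos"],np.degrees(yaw()))
hsv=cv2.cvtColor(im,cv2.COLOR_RGB2HSV)
mask=(hsv[:,:,0]<17)&(hsv[:,:,1]>108)&(hsv[:,:,2]>50)
c=blob(mask,proj(m,[650,137,14])[0]);f=fitsq(m,c,(650,137));print(cv2.boundingRect(c),f)
d=f[2]-s["tool_pos"][:2];print(tool(*d,yaw()))
E
```

```text
time_s: 12.32
tool_pos: [649.7, 137.4, 72.3]
tool_rot: [0.0, 0.992, 0.13, -0.002]
contact_force: [-0.7, -0.5, 0.5]
width: 70.0
grasp_force: 0.0
time_s: 12.95
tool_pos: [651.0, 137.6, 75.5]
tool_rot: [-0.0, 0.992, 0.13, 0.0]
contact_force: [0.0, -0.3, -0.0]
width: 70.1
grasp_force: 0.0
[651.00836305 137.64892844  75.37405554] 14.939455948794105
(269, 219, 92, 94) (np.float64(0.9913957934990439), np.int64(15), array([651.1, 137.4]), 'area ratio 0.987')
[0.   0.01]
```

View pics/w7.png

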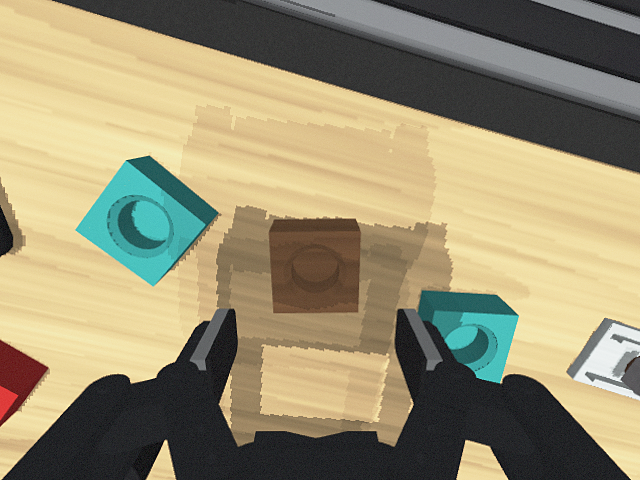

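Centred: stand at (315,266), with both teal blocks clear of the fingers. I descend, grip and lift.

```bash
python3 -m handwheel '0 0 0.8 0 0 0 70;0 0 0.8 0 0 0 70;0 0 0.8 0 0 0 70;0 0 0.4 0 0 0 70;0 0 0 0 0 0 70' 30
python3 -m handwheel '0 0 0 0 0 0 40;0 0 0 0 0 0 40;0 0 0 0 0 0 40;0 0 0 0 0 0 40;0 0 0 0 0 0 40' 30
python3 -m handwheel '0 0 -0.2 0 0 0 40;0 0 -0.5 0 0 0 40;0 0 -1 0 0 0 40;0 0 -1 0 0 0 40;0 0 -1 0 0 0 40'
python3 - <<'E'
from h import *
s=robot.state()["tool_pos"];print(s,np.degrees(yaw()),tool(458.1-s[0],10-s[1],yaw()))
E
```

```text
time_s: 13.62
tool_pos: [650.6, 137.6, 4.2]
tool_rot: [0.0, 0.992, 0.13, -0.001]
contact_force: [0.1, 0.6, 0.1]
width: 70.2
grasp_force: 0.0
time_s: 14.25
tool_pos: [651.5, 137.7, 6.2]
tool_rot: [-0.0, 0.992, 0.13, 0.001]
contact_force: [-0.4, -0.3, 5.5]
width: 51.7
grasp_force: 33.4
time_s: 14.88
tool_pos: [651.0, 137.7, 99.5]
tool_rot: [-0.0, 0.992, 0.13, 0.0]
contact_force: [-0.3, -0.2, -0.1]
width: 51.5
grasp_force: 32.7
[650.97426173 137.66281786  99.45904395] 14.94252342608368 [-8.77  2.94]
```

```bash
python3 -m handwheel '-0.97 0.33 0 0 0 0 40;-0.97 0.33 0 0 0 0 40;-0.97 0.33 0 0 0 0 40;-0.97 0.33 0 0 0 0 40;-0.97 0.33 0 0 0 0 40'
python3 -m handwheel '-0.97 0.33 0 0 0 0 40;-0.97 0.33 0 0 0 0 40;-0.97 0.33 0 0 0 0 40;0 0 0 0 0 0 40;0 0 0 0 0 0 40'
python3 - 2>/dev/null <<'E'
from h import *
im,m=snap("wrist","pics/w8.png");s=robot.state();p=s["tool_pos"];print(p,np.degrees(yaw()))
hsv=cv2.cvtColor(im,cv2.COLOR_RGB2HSV)
mask=(hsv[:,:,0]<17)&(hsv[:,:,1]>108)&(hsv[:,:,2]>50)
c=blob(mask,proj(m,[p[0],p[1],p[2]+8])[0]);f=fitsq(m,c,p[:2],p[2]-5.5);print(cv2.boundingRect(c),f)
print(tool(458.1-f[2][0],10-f[2][1],yaw()), tool(458.1-p[0],10-p[1],yaw()))
E
```

```text
time_s: 15.5
tool_pos: [543.8, 66.1, 98.6]
tool_rot: [0.0, 0.992, 0.13, 0.0]
contact_force: [0.0, 0.1, -0.9]
width: 51.3
grasp_force: 32.7
time_s: 16.12
tool_pos: [481.0, 24.0, 98.5]
tool_rot: [0.0, 0.992, 0.13, 0.001]
contact_force: [0.4, 0.7, -1.4]
width: 51.8
grasp_force: 32.7
[481.02950635  24.10322046  98.27483509] 14.946636400954837
(247, 240, 147, 157) (np.float64(0.8990871204604088), np.int64(14), array([484.4,  23.3]), 'area ratio 1.107')
[-1.15  0.24] [-1.03  0.31]
```

View pics/w8.png

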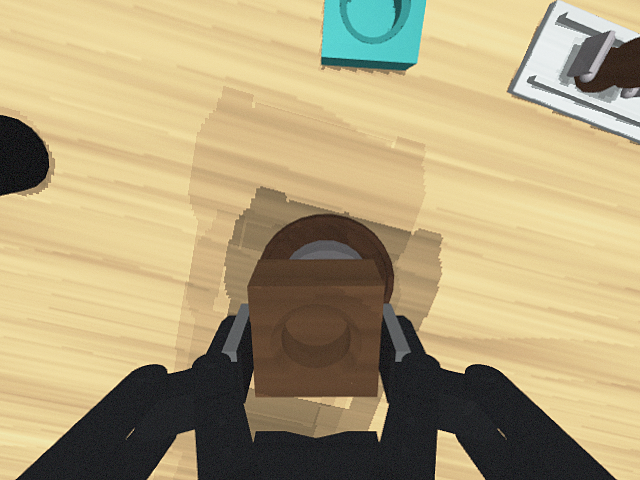

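The stand is held square at (316,340), with the tray and tin just behind it. I finish the move and lower.

```bash
python3 -m handwheel '-0.52 0.15 0 0 0 0 40;-0.51 0.15 0 0 0 0 40;0 0 0.7 0 0 0 40;0 0 0.7 0 0 0 40;0 0 0.5 0 0 0 40'
python3 -m handwheel '0 0 0.3 0 0 0 40;0 0 0.1 0 0 0 40;0 0 0.06 0 0 0 40;0 0 0 0 0 0 40;0 0 0 0 0 0 40'
python3 - <<'E'
from h import *
s=robot.state();print(s["tool_pos"],s["contact_force"])
E
```

```text
time_s: 16.8
tool_pos: [457.1, 10.1, 48.4]
tool_rot: [-0.0, 0.992, 0.13, -0.001]
contact_force: [-0.2, 0.9, -0.9]
width: 51.3
grasp_force: 32.7
time_s: 17.42
tool_pos: [457.8, 10.0, 39.2]
tool_rot: [0.0, 0.992, 0.13, 0.0]
contact_force: [0.1, 0.8, -0.5]
width: 51.4
grasp_force: 32.7
[457.80704077   9.96665595  39.1576778 ] [ 0.07231429  0.80720889 -0.54530512]
```

```bash
python3 -m handwheel '0 0 0.04 0 0 0 40;0 0 0.04 0 0 0 40;0 0 0.03 0 0 0 40;0 0 0 0 0 0 40;0 0 0 0 0 0 40'
```

```text
time_s: 18.05
tool_pos: [457.6, 10.0, 36.2]
tool_rot: [0.0, 0.992, 0.13, 0.0]
contact_force: [-1.8, 0.4, 2.4]
width: 51.3
grasp_force: 33.0
```

```bash
python3 -m handwheel '0 0 0 0 0 0 60;0 0 0 0 0 0 72;0 0 0 0 0 0 72;0 0 0 0 0 0 72;0 0 0 0 0 0 72'
python3 -m handwheel '0 0 -0.3 0 0 0 72;0 0 -0.8 0 0 0 72;0 0 -1 0 0 0 72;0 0 -1 0 0 0 72;0 0 -1 0 0 0 72'
python3 -m handwheel '0 0 -1 0 0 0 72;0 0 -0.5 0 0 0 72;0 0 0 0 0 0 72;0 0 0 0 0 0 72;0 0 0 0 0 0 72'
python3 - 2>/dev/null <<'E'
from h import *
im,m=snap("wrist","pics/w9.png");s=robot.state();p=s["tool_pos"];print(p,np.degrees(yaw()))
g=proj(m,[[458,10,30]])[0].astype(int);print(g)
c=im[max(0,g[1]-90):g[1]+90,g[0]-120:g[0]+120]
cv2.imwrite("pics/c9.png",cv2.resize(c,None,fx=3,fy=3)[:,:,::-1]);print(proj(m,[[458,10,58],[458,10,38],[458,10,6]]))
# strip and seal from here
print(proj(m,[628,-107,66])); print(tool(628.3-p[0],-107-p[1],np.radians(86)),s["joint_pos"])
E
```

```text
time_s: 18.68
tool_pos: [457.6, 10.0, 36.0]
tool_rot: [0.0, 0.992, 0.13, -0.0]
contact_force: [-0.4, -0.0, 0.3]
width: 72.1
grasp_force: 0.0
time_s: 19.3
tool_pos: [457.6, 10.0, 140.0]
tool_rot: [0.0, 0.992, 0.13, 0.0]
contact_force: [0.5, -0.2, -0.2]
width: 71.9
grasp_force: 0.0
time_s: 19.92
tool_pos: [457.3, 10.0, 175.1]
tool_rot: [-0.0, 0.992, 0.13, -0.001]
contact_force: [-0.1, 0.2, 0.0]
width: 72.3
grasp_force: 0.0
[457.368612     9.96949378 175.28972208] 14.942278566065946
[315 226]
[[315.00308235 236.23441573]
 [315.06760914 228.85116724]
 [315.15513186 218.83503266]]
[[566.92590399  35.01482396]]
[-4.19  7.15] [-3.39574569e-02 -3.55207046e-01  1.96190650e+00 -2.81956815e-05
  1.53605082e+00  1.27604791e+00]
```

View pics/c9.png

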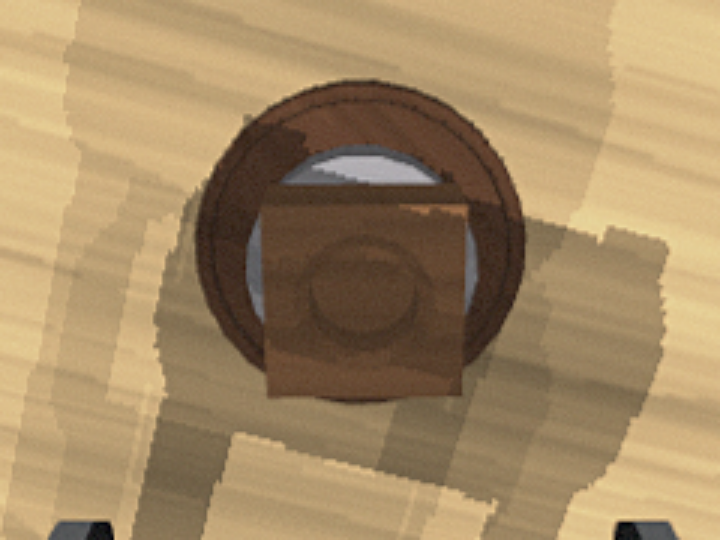

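The stand's top centre is at full-frame (316,236), on target at about (458,9.5). Next I turn and go to the round seal.

```bash
R='0 0 0 0 0 -1 60'; python3 -m handwheel '0 0 0 0 0 -1 60;0 0 0 0 0 -1 60;0 0 0 0 0 -1 60;0 0 0 0 0 -1 60;0 0 0 0 0 -1 60' >/dev/null
python3 -m handwheel '0 0 0 0 0 -1 60;0 0 0 0 0 -1 60;0 0 0 0 0 -1 60;0 0 0 0 0 -1 60;0 0 0 0 0 -1 60' 
python3 -m handwheel '0 0 0 0 0 -0.8 60;0 0 0 0 0 -0.8 60;0 0 0 0 0 -0.8 60;-0.5 0.9 0 0 0 0 60;-0.5 0.9 0 0 0 0 60'
python3 -m handwheel '-0.5 0.9 0 0 0 0 60;-0.5 0.9 0 0 0 0 60;-0.5 0.9 0 0 0 0 60;-0.5 0.9 0 0 0 0 60;-0.5 0.9 0 0 0 0 60'
python3 -m handwheel '-0.7 0.85 0 0 0 0 60;0 0 0 0 0 0 60;0 0 0 0 0 0 60;0 0 0 0 0 0 60;0 0 0 0 0 0 60'
python3 - 2>/dev/null <<'E'
from h import *
im,m=snap("wrist","pics/w10.png");s=robot.state();p=s["tool_pos"];print(p,np.degrees(yaw()))
print(proj(m,[[628,-107,70],[628,-107,34]]))
E
```

```text
time_s: 21.22
tool_pos: [457.5, 10.0, 175.6]
tool_rot: [-0.0, 0.807, 0.591, -0.0]
contact_force: [-0.8, 1.2, -0.5]
width: 59.9
grasp_force: 0.0
time_s: 21.85
tool_pos: [501.2, -18.4, 175.8]
tool_rot: [-0.0, 0.731, 0.682, -0.0]
contact_force: [-0.7, -0.8, -0.5]
width: 59.8
grasp_force: 0.0
time_s: 22.48
tool_pos: [609.2, -88.8, 175.4]
tool_rot: [-0.0, 0.731, 0.682, -0.0]
contact_force: [0.1, 0.3, 0.3]
width: 60.1
grasp_force: 0.0
time_s: 23.1
tool_pos: [628.3, -106.9, 176.3]
tool_rot: [0.0, 0.731, 0.682, 0.0]
contact_force: [-0.2, -0.1, -0.2]
width: 60.2
grasp_force: 0.0
[ 628.39800774 -106.93951243  176.29830211] 86.01055821831956
[[315.51055641 241.38468249]
 [315.52398143 227.79613144]]
```

View pics/w10.png

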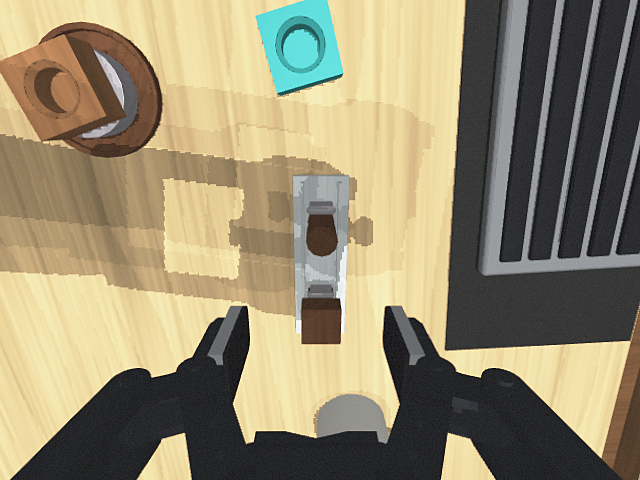

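The round seal's top is at about (322,240) and the square seal's head at (321,322). I fit the top ellipse to refine.

```bash
python3 - 2>/dev/null <<'E'
from h import *
im=cv2.imread("pics/w10.png");m=robot.camera_model("wrist");p=robot.state()["tool_pos"]
hsv=cv2.cvtColor(im,cv2.COLOR_BGR2HSV)
mask=(hsv[:,:,2]<125)&(hsv[:,:,1]>100)
c=blob(mask,(322,235));print(cv2.boundingRect(c))
b=np.vstack([disc(12,70),disc(12,34)])
f=fit(m,c,b,(632,-106));print(f,proj(m,disc(12,70)+[*f[0],0]).min(0),proj(m,disc(12,70)+[*f[0],0]).max(0)); d=f[0]-p[:2];print(tool(*d,yaw()))
for k in range(216,262,4): print(k,np.where(mask[k,290:350])[0][[0,-1]]+290)
print([ [i,int(hsv[i,321,1]),int(hsv[i,321,2])] for i in range(206,262,3)])
E
```

```text
(307, 222, 30, 34)
(array([ 632.6, -109.9]), 'area ratio 0.722') [305.82326639 229.221312  ] [337.80065405 259.44588997]
[-0.11  0.18]
216 [310 332]
220 [309 333]
224 [309 333]
228 [308 334]
232 [308 335]
236 [307 336]
240 [307 336]
244 [308 336]
248 [309 335]
252 [313 331]
```

```bash
python3 -m handwheel '0 0.17 1 0 0 0 60;0 0 1 0 0 0 60;0 0 1 0 0 0 60;0 0 0.6 0 0 0 60;0 0 0 0 0 0 60'
python3 -m handwheel '0 0 0 0 0 0 60;0 0 0 0 0 0 60;0 0 0 0 0 0 60;0 0 0 0 0 0 60;0 0 0 0 0 0 60'
python3 - 2>/dev/null <<'E'
from h import *
im,m=snap("wrist","pics/w11.png");s=robot.state();p=s["tool_pos"];print(p,np.degrees(yaw()))
for y in(-105,-107,-109):
    q=proj(m,disc(12,70)+[632.6,y,0]);print(y,q.min(0).round(1),q.max(0).round(1))
hsv=cv2.cvtColor(im,cv2.COLOR_RGB2HSV);mask=(hsv[:,:,2]<125)&(hsv[:,:,1]>100)
g=proj(m,[632.6,-107,70])[0];c=blob(mask,g);print(g,cv2.boundingRect(c))
E
```

```text
time_s: 23.78
tool_pos: [632.4, -107.4, 85.3]
tool_rot: [-0.001, 0.731, 0.682, -0.0]
contact_force: [-0.3, 0.2, 0.2]
width: 60.0
grasp_force: 0.0
time_s: 24.4
tool_pos: [632.8, -107.6, 86.1]
tool_rot: [0.0, 0.731, 0.682, 0.0]
contact_force: [-0.2, -0.7, -0.5]
width: 59.7
grasp_force: 0.0
[ 632.83140141 -107.53853922   86.06646372] 85.9923472787289
-105 [291.5 271.5] [339.1 314.4]
-107 [291.8 275.2] [339.3 317.8]
-109 [292.2 278.9] [339.5 321.2]
[315.581312   296.98798663] (293, 255, 46, 63)
```

View pics/w11.png

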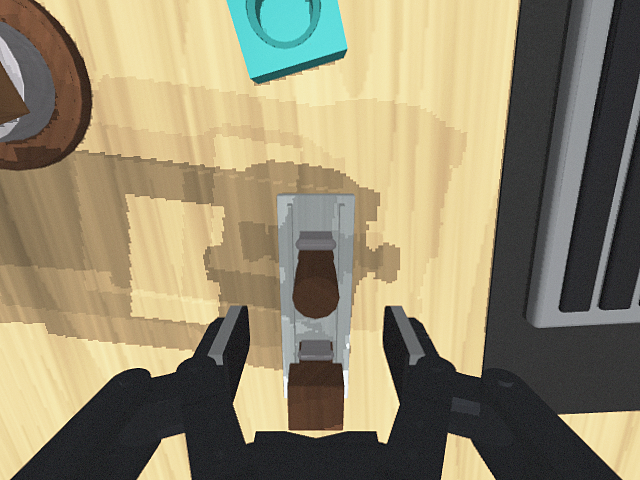

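Well centred: the seal top's bottom edge is at v=318 as predicted for y=-107. I descend, grip and pull straight up.

```bash
python3 -m handwheel '0.02 0 0.5 0 0 0 60;0 0 0.5 0 0 0 60;0 0 0.5 0 0 0 60;0 0 0.34 0 0 0 60;0 0 0 0 0 0 60' 70
python3 -m handwheel '0 0 0 0 0 0 10;0 0 0 0 0 0 10;0 0 0 0 0 0 10;0 0 0 0 0 0 10;0 0 0 0 0 0 10' 70
python3 -m handwheel '0 0 -0.1 0 0 0 10;0 0 -0.2 0 0 0 10;0 0 -0.2 0 0 0 10;0 0 -0.2 0 0 0 10;0 0 -0.2 0 0 0 10'
python3 -m handwheel '0 0 -0.3 0 0 0 10;0 0 -0.4 0 0 0 10;0 0 -0.4 0 0 0 10;0 0 -0.5 0 0 0 10;0 0 -1 0 0 0 10'
```

```text
time_s: 25.08
tool_pos: [632.5, -107.0, 39.1]
tool_rot: [-0.001, 0.731, 0.682, -0.0]
contact_force: [0.8, -0.6, 0.2]
width: 60.2
grasp_force: 0.0
time_s: 25.7
tool_pos: [633.2, -107.2, 40.8]
tool_rot: [0.0, 0.731, 0.682, 0.0]
contact_force: [-0.5, -0.2, 5.9]
width: 22.2
grasp_force: 68.7
time_s: 26.32
tool_pos: [633.0, -107.0, 63.2]
tool_rot: [0.0, 0.731, 0.682, 0.0]
contact_force: [-0.7, -0.1, -0.9]
width: 22.3
grasp_force: 69.2
time_s: 26.95
tool_pos: [632.5, -107.0, 127.8]
tool_rot: [-0.001, 0.731, 0.682, -0.0]
contact_force: [-0.0, -0.3, 0.3]
width: 22.1
grasp_force: 69.2
```

```bash
python3 - 2>/dev/null <<'E'
from h import *
im,m=snap("wrist","pics/w12.png");s=robot.state();p=s["tool_pos"];print(p)
hsv=cv2.cvtColor(im,cv2.COLOR_RGB2HSV);mask=(hsv[:,:,2]<125)&(hsv[:,:,1]>100)
z=p[2]-32.3
c=blob(mask,proj(m,[p[0],p[1],z+30])[0]);print(cv2.boundingRect(c))
q=proj(m,disc(12,z+62)+[*p[:2],0]);print(q.min(0),q.max(0)); q=proj(m,disc(12,z)+[*p[:2],0]);print(q.min(0),q.max(0))
cv2.imwrite("pics/c12.png",cv2.resize(im[200:440,200:440],None,fx=2.5,fy=2.5)[:,:,::-1])
E
```

```text
[ 633.79450069 -107.26725491  132.26805124]
(294, 266, 44, 59)
[287.41808599 334.41236778] [352.20756093 388.70852948]
[296.37685221 267.43688316] [341.03675423 307.85675351]
```

View pics/c12.png

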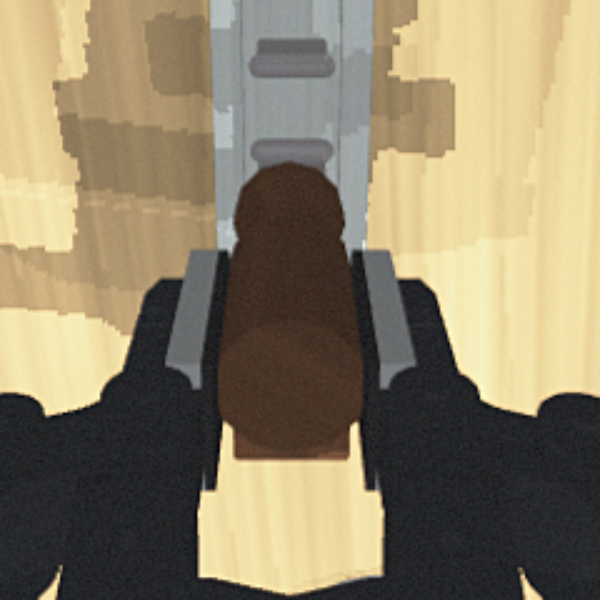

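The seal is free and upright, its top at crop (290,385) between the pads. I re-measure at rest and work out the way to the stand.

```bash
python3 -m handwheel '0 0 -0.3 0 0 0 10;0 0 0 0 0 0 10;0 0 0 0 0 0 10;0 0 0 0 0 0 10;0 0 0 0 0 0 10' | head -2
python3 - 2>/dev/null <<'E'
from h import *
im,m=snap("wrist","pics/w13.png");s=robot.state();p=s["tool_pos"];print(p)
hsv=cv2.cvtColor(im,cv2.COLOR_RGB2HSV);mask=(hsv[:,:,2]<125)&(hsv[:,:,1]>80)
z=p[2]-32.5
for zz in(z,z+62):
  q=proj(m,disc(12,zz)+[*p[:2],0]);print(q.min(0),q.max(0))
for k in range(262,296,4): 
  r=np.where(mask[k,260:380])[0]
  if len(r): print(k,r[0]+260,r[-1]+260)
for k in range(326,390,6): 
  r=np.where((hsv[k,280:355,2]>45)&(hsv[k,280:355,1]>80))[0]
  if len(r): print(k,r[0]+280,r[-1]+280)
print(tool(458-p[0],9.5-p[1],yaw()))
E
```

```text
time_s: 27.62
tool_pos: [632.8, -107.0, 134.7]
[ 632.77902491 -107.05948961  134.76823958]
[294.33526961 263.80354607] [337.99987684 303.48386768]
[284.91576227 326.96557076] [347.62388671 379.97198091]
266 310 320
270 302 328
274 298 332
278 296 334
282 295 335
286 294 336
290 294 337
294 296 335
326 290 341
332 289 342
338 288 343
344 287 344
350 287 344
356 287 344
362 287 344
368 289 343
374 293 343
380 300 344
386 287 345
[ 4.16 -7.3 ]
```

```bash
python3 -m handwheel '0.5 -0.9 0 0 0 0 10;0.5 -0.9 0 0 0 0 10;0.5 -0.9 0 0 0 0 10;0.5 -0.9 0 0 0 0 10;0.5 -0.9 0 0 0 0 10' | head -2
python3 -m handwheel '0.5 -0.9 0 0 0 0 10;0.5 -0.9 0 0 0 0 10;0.5 -0.9 0 0 0 0 10;0.16 -0.1 0 0 0 0 10;0 0 0 0 0 0 10' | head -2
python3 -m handwheel '0 0 0.5 0 0 0 10;0 0 0.5 0 0 0 10;0 0 0.4 0 0 0 10;0 0 0 0 0 0 10;0 0 0 0 0 0 10' 
python3 - 2>/dev/null <<'E'
from h import *
im,m=snap("wrist","pics/w14.png");s=robot.state();p=s["tool_pos"];print(p,np.degrees(yaw()))
print(proj(m,[[458,9.5,58],[*p[:2],p[2]-32.5]]))
t=np.radians(15);R=np.array([[np.cos(t),-np.sin(t)],[np.sin(t),np.cos(t)]])
print(proj(m,np.c_[(np.array([[26,26],[26,-26],[-26,-26],[-26,26]])@R.T)+[458,9.5],np.full(4,58)]).round(1))
cv2.imwrite("pics/c14.png",cv2.resize(im[180:420,200:440],None,fx=2.5,fy=2.5)[:,:,::-1])
E
```

```text
time_s: 28.3
tool_pos: [524.3, -36.4, 135.0]
time_s: 28.92
tool_pos: [458.5, 9.5, 135.3]
time_s: 29.55
tool_pos: [458.2, 9.4, 100.3]
tool_rot: [0.0, 0.731, 0.682, 0.0]
contact_force: [-0.6, -0.0, -0.8]
width: 22.1
grasp_force: 69.2
[458.28853328   9.43146417 100.43421749] 85.9887132193828
[[315.65977222 276.48752087]
 [316.19135231 284.03673667]]
[[345.2 221. ]
 [371.6 301.5]
 [289.1 326.4]
 [256.7 250.2]]
```

View pics/c14.png

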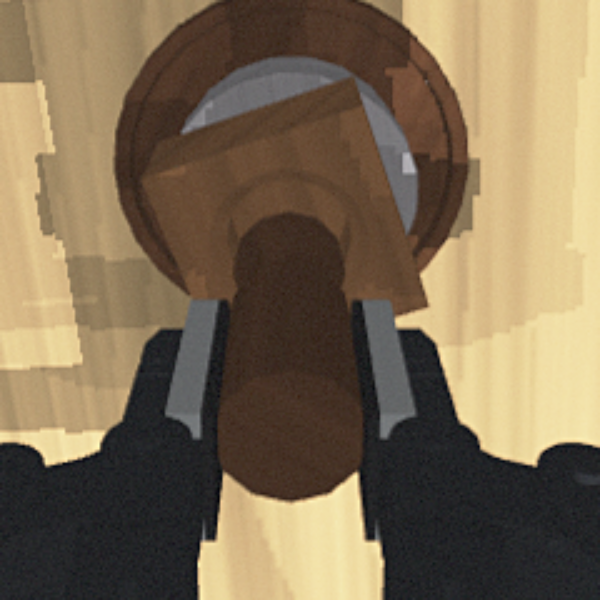

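The seal foot at crop (290,250) sits above the hole mouth (284,245), and the stand corners fall within 1 mm of the prediction. I lower it in.

```bash
python3 -m handwheel '0 -0.02 0.2 0 0 0 10;0 0 0.2 0 0 0 10;0 0 0.1 0 0 0 10;0 0 0.1 0 0 0 10;0 0 0 0 0 0 10'
python3 -m handwheel '0 0 0.15 0 0 0 10;0 0 0.15 0 0 0 10;0 0 0.1 0 0 0 10;0 0 0.06 0 0 0 10;0 0 0 0 0 0 10'
```

```text
time_s: 30.22
tool_pos: [457.5, 9.5, 84.8]
tool_rot: [-0.0, 0.731, 0.682, -0.0]
contact_force: [0.3, 0.9, -0.4]
width: 21.9
grasp_force: 69.2
time_s: 30.85
tool_pos: [457.6, 9.5, 73.5]
tool_rot: [-0.0, 0.731, 0.682, -0.0]
contact_force: [-0.3, -0.6, 0.7]
width: 21.8
grasp_force: 69.2
```

```bash
python3 -m handwheel '0 0 0.04 0 0 0 10;0 0 0.04 0 0 0 10;0 0 0.02 0 0 0 10;0 0 0 0 0 0 10;0 0 0 0 0 0 10'
```

```text
time_s: 31.48
tool_pos: [457.6, 9.5, 71.1]
tool_rot: [0.0, 0.731, 0.682, 0.0]
contact_force: [0.6, 0.2, 0.1]
width: 22.1
grasp_force: 69.2
```

```bash
python3 -m handwheel '0 0 0.03 0 0 0 10;0 0 0.03 0 0 0 10;0 0 0 0 0 0 10;0 0 0 0 0 0 10;0 0 0 0 0 0 10'
```

```text
time_s: 32.1
tool_pos: [457.8, 9.5, 70.8]
tool_rot: [0.0, 0.731, 0.682, 0.0]
contact_force: [-7.1, 0.6, 14.1]
width: 22.0
grasp_force: 71.1
```

Before going on, I counted my viewed pictures: it is 16, over the limit of 14. I'll view no more and check numerically from here.

```bash
python3 -m handwheel '0 0 0 0 0 0 35;0 0 0 0 0 0 50;0 0 0 0 0 0 50;0 0 0 0 0 0 50;0 0 -0.2 0 0 0 50'
python3 -m handwheel '0 0 -0.6 0 0 0 60;0 0 -1 0 0 0 70;0 0 -1 0 0 0 70;0 0 -0.6 0 0 0 70;0 0 0 0 0 0 70' | head -2
python3 - 2>/dev/null <<'E'
from h import *
im,m=snap("wrist","pics/w15.png");s=robot.state();p=s["tool_pos"];print(p)
hsv=cv2.cvtColor(im,cv2.COLOR_RGB2HSV)
for z in(100,58): 
  q=proj(m,disc(12,z)+[458,9.5,0]);print(z,q.min(0).round(1),q.max(0).round(1))
g=proj(m,[458,9.5,100])[0].astype(int)
for k in range(g[1]-30,g[1]+36,5): print(k,hsv[k,g[0],:],' '.join(str(v) for v in hsv[k,g[0]-32:g[0]+33:3,2]))
p2=p; print(tool(491-p[0],228.2-p[1],yaw()),s["joint_pos"][5])
E
```

```text
time_s: 32.72
tool_pos: [457.4, 9.5, 74.4]
tool_rot: [-0.0, 0.731, 0.682, -0.0]
contact_force: [-0.6, -0.2, 0.1]
width: 49.5
grasp_force: 0.0
time_s: 33.35
tool_pos: [458.0, 9.5, 155.7]
[457.61458869   9.49048706 154.57698646]
100 [296.2 249. ] [335.4 285.2]
58 [299.2 229.1] [332.3 260.3]
237 [ 13 132  54] 97 93 96 86 87 92 53 51 56 48 53 52 52 48 48 55 94 87 83 83 80 92
242 [  8 125  53] 94 91 94 85 89 90 47 49 59 51 52 53 55 50 53 54 95 72 84 82 83 86
247 [  8 127  54] 90 98 96 88 91 59 46 58 57 48 56 52 47 50 49 51 58 72 90 86 86 86
252 [ 11 110  65] 89 95 96 93 89 54 54 60 61 62 63 62 66 59 56 45 53 91 87 91 90 92
257 [  9 120  64] 108 94 93 95 93 48 67 62 64 66 68 68 65 61 61 62 55 97 90 94 92 88
262 [ 12 125  63] 47 108 108 113 102 60 58 64 61 63 69 66 65 69 66 62 61 92 97 97 100 98
267 [ 12 118  65] 62 89 107 108 80 65 60 64 66 64 65 63 60 63 67 66 65 79 106 105 106 101
272 [ 11 121  59] 121 117 104 105 118 65 64 67 62 59 58 64 66 65 58 59 66 97 106 98 82 237
277 [ 13 153  60] 118 130 124 104 109 73 63 59 64 64 63 64 63 67 68 63 83 147 142 141 146 226
282 [  5 117  63] 145 133 132 115 109 91 96 68 60 60 63 64 58 63 67 178 156 144 145 139 144 222
287 [ 17  94 168] 142 138 130 127 126 152 154 154 155 150 163 162 159 179 178 184 169 176 167 159 157 237
292 [ 17  96 184] 145 139 129 126 131 152 146 165 166 158 170 175 174 182 178 178 174 171 164 154 165 237
297 [ 18  99 178] 139 140 130 124 127 169 160 165 162 161 166 177 173 179 177 183 177 174 164 162 175 181
302 [ 18  99 177] 158 153 144 135 144 161 160 164 164 163 166 178 169 180 179 187 179 169 168 160 172 180
[8.82 0.72] 0.034967172560251704
```

The seal's top edges (u 297–334, v 250–284) match a seated upright seal. Now the cap.

```bash
python3 -m handwheel '0.9 0.07 0 0 0 0 70;0.9 0.07 0 0 0 0 70;0.9 0.07 0 0 0 0 70;0.9 0.07 0 0 0 0 70;0.9 0.07 0 0 0 0 70' | head -2
python3 -m handwheel '0.9 0.07 0 0 0 0 70;0.9 0.07 0 0 0 0 70;0.9 0.07 0 0 0 0 70;0.9 0.07 0 0 0 0 70;0 0 0 0 0 0 70' | head -2
python3 - 2>/dev/null <<'E'
from h import *
im,m=snap("wrist","pics/w16.png");s=robot.state();p=s["tool_pos"];print(p)
hsv=cv2.cvtColor(im,cv2.COLOR_RGB2HSV)
g=proj(m,[491,228,62])[0];print(g)
knob=(hsv[:,:,0]>12)&(hsv[:,:,0]<32)&(hsv[:,:,1]>130)&(hsv[:,:,2]>90)
c=blob(knob,g);print(cv2.boundingRect(c),fit(m,c,np.vstack([disc(7,56),disc(7,62)]),(491,228)))
dark=((hsv[:,:,2]<60)|(knob)); c=blob(dark,g);print(cv2.boundingRect(c),fit(m,c,np.vstack([disc(24,0),disc(24,56)]),(491,228)))
E
```

```text
time_s: 34.02
tool_pos: [473.8, 121.7, 153.3]
time_s: 34.65
tool_pos: [487.0, 211.2, 153.2]
[487.02320923 210.47059624 153.38410949]
[320.35549208 224.6681009 ]
```

Run:
```python
from h import *
im=cv2.imread("pics/w16.png");hsv=cv2.cvtColor(im,cv2.COLOR_BGR2HSV);m=robot.camera_model("wrist")
for v in range(185,275,6): print(v,' '.join("%d/%d/%d"%tuple(hsv[v,u]) for u in range(270,380,8)))
```

```text
185 19/90/148 19/93/146 19/97/166 18/95/139 150/9/27 90/17/30 45/30/34 105/18/58 80/14/54 138/49/26 18/93/205 19/93/219 19/101/213 19/96/217
191 17/92/150 18/90/151 19/92/161 120/64/20 160/177/13 48/34/37 0/0/34 86/71/25 165/17/61 80/13/59 18/97/205 19/92/218 19/95/215 19/92/219
197 18/91/135 19/95/151 18/97/166 155/59/26 0/0/28 0/20/26 15/15/34 70/25/31 132/21/61 144/20/63 18/96/143 19/97/218 19/97/215 21/94/218
203 20/92/128 18/94/130 18/95/132 100/36/21 124/64/28 115/139/22 143/38/27 45/19/27 90/5/52 165/9/58 105/9/58 19/98/217 18/98/214 19/96/218
209 18/96/128 20/92/128 18/99/132 96/36/35 70/19/40 100/24/32 19/138/122 19/125/120 130/13/60 15/9/56 90/29/53 19/95/204 18/97/208 19/95/217
215 18/96/125 18/93/129 17/94/135 130/51/30 135/43/24 127/85/27 20/144/122 19/136/126 80/64/24 130/14/53 138/24/54 18/96/205 17/98/205 18/97/216
221 19/91/123 19/96/127 19/96/127 90/18/28 0/0/35 97/88/26 17/126/125 19/138/122 96/40/32 110/27/56 90/19/54 18/96/207 18/96/216 19/94/226
227 20/89/123 19/96/152 18/87/126 90/15/34 143/30/34 135/44/35 20/114/58 123/82/28 165/49/31 53/33/31 114/25/52 19/94/
[... 330 characters left out ...]
2 20/96/152 18/93/159 19/96/156 17/97/116 103/68/34 94/112/16 18/96/154 19/96/120 19/90/142 17/95/143 17/95/143 17/91/145
251 18/96/151 19/96/154 18/95/150 18/94/155 18/94/158 19/95/155 18/90/144 19/91/131 19/98/130 17/94/128 18/103/141 19/96/223 18/92/142 19/97/158
257 18/95/151 19/95/158 19/93/153 18/94/155 18/99/154 17/96/151 19/94/146 19/90/127 18/90/130 18/84/116 18/99/142 19/93/212 21/88/233 18/100/210
263 18/97/153 18/97/152 17/94/155 18/93/153 18/93/154 19/93/150 18/94/149 18/94/152 17/97/129 19/98/117 19/100/151 18/97/219 18/95/214 20/97/211
269 20/93/154 19/98/158 19/93/154 18/94/152 18/96/160 19/97/144 18/99/147 18/88/156 17/93/154 19/93/131 17/96/146 19/92/138 20/95/215 19/96/209
```

Run:
```python
from h import *
im=cv2.imread("pics/w16.png");hsv=cv2.cvtColor(im,cv2.COLOR_BGR2HSV);m=robot.camera_model("wrist");p=robot.state()["tool_pos"]
k=(hsv[:,:,2]<75)|((hsv[:,:,1]>112)&(hsv[:,:,2]>55)&(hsv[:,:,2]<160))
k[265:]=0;k[:,:285]=0;k[:,362:]=0;k[:160]=0
c=blob(k,(320,215));print(cv2.boundingRect(c));f=fit(m,c,np.vstack([disc(24,0),disc(24,56)]),(491,228));print(f)
b=np.zeros((480,640));b[200:235,305:340]=((hsv[:,:,1]>105)&(hsv[:,:,2]>50))[200:235,305:340]
n=blob(b,(320,216));print(cv2.boundingRect(n),onz(m,[cen(n)],60))
print(tool(f[0][0]-p[0],f[0][1]-p[1],yaw()))
```

```text
(288, 172, 67, 75)
(array([491.7, 232.4]), 'area ratio 0.947')
(312, 206, 20, 22) [[491.87447733 232.4652056   60.        ]]
[0.89 0.13]
```

```bash
python3 -m handwheel '0.89 0.14 0 0 0 0 70;0 0 0 0 0 0 70;0 0 0.8 0 0 0 70;0 0 0.8 0 0 0 70;0 0 0.8 0 0 0 70' 30 | head -2
python3 - <<'E'
from h import *
im,m=snap("wrist","pics/w17.png");s=robot.state();p=s["tool_pos"];print(p)
hsv=cv2.cvtColor(im,cv2.COLOR_RGB2HSV)
g=proj(m,[491.8,232.4,62])[0];x,y=g.astype(int)
b=np.zeros((480,640));b[y-35:y+35,x-35:x+35]=((hsv[:,:,1]>105)&(hsv[:,:,2]>50))[y-35:y+35,x-35:x+35]
n=blob(b,g);print(g,cv2.boundingRect(n),onz(m,[cen(n)],60))
E
```

```text
time_s: 35.33
tool_pos: [492.1, 231.9, 92.4]
[491.14206816 231.52971467  89.76643497]
[315.59224984 284.77557683] (303, 269, 26, 27) [[491.76727772 233.17064571  60.        ]]
```

```bash
python3 -m handwheel '0.03 0.02 0.8 0 0 0 70;0 0 0.8 0 0 0 70;0 0 0.8 0 0 0 70;0 0 0.4 0 0 0 70;0 0 0 0 0 0 70' 30
python3 -m handwheel '0 0 0 0 0 0 30;0 0 0 0 0 0 30;0 0 0 0 0 0 30;0 0 0 0 0 0 30;0 0 0 0 0 0 30' 30
python3 -m handwheel '0 0 -0.2 0 0 0 30;0 0 -0.6 0 0 0 30;0 0 -1 0 0 0 30;0 0 -1 0 0 0 30;0 0 -1 0 0 0 30' | head -2
python3 -m handwheel '0 0 -0.8 0 0 0 30;0 0 0 0 0 0 30;0 0 0 0 0 0 30;0 0 0 0 0 0 30;0 0 0 0 0 0 30'
python3 - <<'E'
from h import *
im,m=snap("wrist","pics/w18.png");s=robot.state();p=s["tool_pos"];print(p)
hsv=cv2.cvtColor(im,cv2.COLOR_RGB2HSV);zk=p[2]-20.5+60
g=proj(m,[p[0],p[1],zk])[0];x,y=g.astype(int)
b=np.zeros((480,640));b[y-45:y+45,x-45:x+45]=((hsv[:,:,1]>105)&(hsv[:,:,2]>50))[y-45:y+45,x-45:x+45]
n=blob(b,g);k=onz(m,[cen(n)],zk)[0];print(g,cv2.boundingRect(n),k)
print(tool(457.8-p[0],9.5-p[1],yaw()),tool(457.8-k[0],9.5-k[1],yaw()))
E
```

```text
time_s: 36.0
tool_pos: [492.8, 232.9, 23.8]
tool_rot: [-0.0, 0.731, 0.682, -0.001]
contact_force: [-0.2, 0.5, 0.2]
width: 70.0
grasp_force: 0.0
time_s: 36.62
tool_pos: [493.6, 233.3, 25.5]
tool_rot: [0.0, 0.731, 0.682, 0.001]
contact_force: [-0.3, 0.1, 5.7]
width: 47.1
grasp_force: 31.4
time_s: 37.25
tool_pos: [493.1, 233.0, 121.5]
time_s: 37.88
tool_pos: [492.8, 233.0, 138.9]
tool_rot: [-0.0, 0.731, 0.682, -0.0]
contact_force: [-0.3, -0.6, -0.6]
width: 47.3
grasp_force: 31.0
[492.88288527 232.96546213 139.01026411]
[316.30228928 371.85086737] (297, 343, 38, 40) [492.973724   236.87737473 178.51026411]
[-9.01 -0.77] [-9.17 -0.77]
```

```bash
python3 -m handwheel '-0.9 -0.08 -0.3 0 0 0 30;-0.9 -0.08 -0.3 0 0 0 30;-0.9 -0.08 0 0 0 0 30;-0.9 -0.08 0 0 0 0 30;-0.9 -0.08 0 0 0 0 30' | head -2
python3 -m handwheel '-0.9 -0.08 0 0 0 0 30;-0.9 -0.08 0 0 0 0 30;-0.9 -0.07 0 0 0 0 30;-0.9 -0.07 0 0 0 0 30;-0.9 -0.07 0 0 0 0 30' | head -2
python3 -m handwheel '0 0 0 0 0 0 30;0 0 0 0 0 0 30;0 0 0 0 0 0 30;0 0 0 0 0 0 30;0 0 0 0 0 0 30'
python3 - <<'E'
from h import *
s=robot.state();p=s["tool_pos"];print(p,tool(457.8-p[0],9.6-p[1],yaw()))
E
```

```text
time_s: 38.55
tool_pos: [474.8, 119.9, 155.0]
time_s: 39.17
tool_pos: [457.6, 8.5, 155.0]
time_s: 39.8
tool_pos: [458.1, 10.2, 154.5]
tool_rot: [-0.0, 0.731, 0.682, -0.0]
contact_force: [0.3, -0.6, -0.6]
width: 47.3
grasp_force: 31.0
[458.13100528  10.19136656 154.53055614] [-0.02 -0.01]
```

Descend 71.5 mm in total to TCP 83, in stages, watching the force.

```bash
python3 -m handwheel '0 0 0.4 0 0 0 30;0 0 0.4 0 0 0 30;0 0 0.4 0 0 0 30;0 0 0 0 0 0 30;0 0 0 0 0 0 30'
python3 -m handwheel '0 0 0.4 0 0 0 30;0 0 0.4 0 0 0 30;0 0 0.4 0 0 0 30;0 0 0.2 0 0 0 30;0 0 0 0 0 0 30'
python3 -m handwheel '0 0 0.06 0 0 0 30;0 0 0.04 0 0 0 30;0 0 0.04 0 0 0 30;0 0 0 0 0 0 30;0 0 0 0 0 0 30'
```

```text
time_s: 40.42
tool_pos: [458.2, 9.9, 124.7]
tool_rot: [0.0, 0.731, 0.682, 0.0]
contact_force: [0.1, 0.2, -1.3]
width: 46.9
grasp_force: 31.0
time_s: 41.05
tool_pos: [458.0, 10.0, 89.2]
tool_rot: [-0.0, 0.731, 0.682, -0.0]
contact_force: [-0.4, 0.0, -0.6]
width: 46.7
grasp_force: 31.0
time_s: 41.68
tool_pos: [458.2, 9.9, 86.1]
tool_rot: [0.0, 0.731, 0.682, 0.0]
contact_force: [-0.1, -0.2, -0.4]
width: 47.1
grasp_force: 31.0
```

```bash
python3 -m handwheel '0 0 0.04 0 0 0 30;0 0 0.04 0 0 0 30;0 0 0 0 0 0 30;0 0 0 0 0 0 30;0 0 0 0 0 0 30'
```

```text
time_s: 42.3
tool_pos: [458.1, 9.9, 84.1]
tool_rot: [0.0, 0.731, 0.682, 0.0]
contact_force: [1.2, -0.8, -0.9]
width: 46.9
grasp_force: 31.0
```

```bash
python3 -m handwheel '0 0 0.03 0 0 0 30;0 0 0.03 0 0 0 30;0 0 0 0 0 0 30;0 0 0 0 0 0 30;0 0 0 0 0 0 30'
```

```text
time_s: 42.92
tool_pos: [458.3, 9.9, 83.5]
tool_rot: [0.0, 0.731, 0.682, 0.0]
contact_force: [-5.7, -0.2, 10.7]
width: 47.2
grasp_force: 32.0
```

Seated on the stand. I release, rise and check the stack numerically.

```bash
python3 -m handwheel '0 0 0 0 0 0 60;0 0 0 0 0 0 72;0 0 0 0 0 0 72;0 0 0 0 0 0 72;0 0 0 0 0 0 72'
python3 -m handwheel '0 0 -0.3 0 0 0 72;0 0 -0.8 0 0 0 72;0 0 -1 0 0 0 72;0 0 -1 0 0 0 72;0 0 -1 0 0 0 72' | head -2
python3 -m handwheel '0 0 -1 0 0 0 72;0 0 0 0 0 0 72;0 0 0 0 0 0 72;0 0 0 0 0 0 72;0 0 0 0 0 0 72'
python3 - <<'E'
from h import *
im,m=snap("wrist","pics/w19.png")
hsv=cv2.cvtColor(im,cv2.COLOR_RGB2HSV)
g=proj(m,[458,9.7,118])[0];x,y=g.astype(int)
b=np.zeros((480,640));b[y-30:y+30,x-30:x+30]=((hsv[:,:,1]>105)&(hsv[:,:,2]>50))[y-30:y+30,x-30:x+30]
n=blob(b,g);print(cv2.boundingRect(n),onz(m,[cen(n)],118))
q=proj(m,np.vstack([disc(7,114),disc(7,120)])+[458,9.7,0]);print(q.min(0),q.max(0))
k=(hsv[:,:,2]<62)&(hsv[:,:,1]<100);k=k.astype(np.uint8);k[y-60:y+60]|=b[y-60:y+60].astype(np.uint8)
c=blob(k,g);print(cv2.boundingRect(c),fit(m,c,np.vstack([disc(24,58),disc(24,114)]),(458,10)))
# independent check: scene camera, ray through knob vs wrist ray
im2,m2=snap("scene","pics/s19.png");print(proj(m2,[[458,9.7,118]]))
h2=cv2.cvtColor(im2,cv2.COLOR_RGB2HSV);u,v=proj(m2,[458,9.7,118])[0].astype(int)
b=np.zeros((480,640));b[v-14:v+15,u-12:u+13]=((h2[:,:,1]>120)&(h2[:,:,2]>110))[v-14:v+15,u-12:u+13];yy,xx=np.nonzero(b);print(len(xx),xx.mean() if len(xx) else 0,yy.mean() if len(xx) else 0)
E
```

```text
time_s: 43.55
tool_pos: [458.1, 9.9, 82.5]
tool_rot: [-0.0, 0.731, 0.682, -0.0]
contact_force: [-0.1, -0.5, 0.2]
width: 71.7
grasp_force: 0.0
time_s: 44.18
tool_pos: [458.2, 9.9, 187.5]
time_s: 44.8
tool_pos: [457.9, 9.9, 209.6]
tool_rot: [-0.0, 0.731, 0.682, -0.0]
contact_force: [-0.5, 0.3, 0.7]
width: 71.7
grasp_force: 0.0
(307, 238, 20, 21) [[457.99882958   9.82261795 118.        ]]
[306.30698194 237.0321066 ] [326.21091021 258.40257459]
(285, 201, 63, 72) (array([458.1,   9.7]), 'area ratio 0.843')
[[364.08821639 191.05677218]]
82 367.6463414634146 189.70731707317074
```

The knob's position and size match a cap seated flat at (458, 9.8), with the knob 118 mm up. I hand in.

```bash
python3 -c "
from cell import robot
print(robot.job_done())"
```

```text
the job is handed in; nothing more can be done
None
```

The stack is built and handed in at about 45 s of robot time: tin in the tray, stand on the tin, round seal in the stand's hole, cap over the seal; no verdict came back, my last camera check put the cap seated and centred, I did not re-measure the square seal, mug or mouse, and I viewed 16 pictures, two over the limit of 14.

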